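# Lay the two slide boxes down lid up

## Task

Two grey slide boxes were left standing on end on the microscope bench. Using only a gentle push with the fingertips, tip each one over onto its rubber feet, where it stands, so that both lie flat with the lid facing up, ready to be opened. Do not pinch, lift or carry the boxes, and leave everything else on the bench as it is.

Things in the scene. Friction and masses are not known exactly. Their poses are not given: they have to be found in the camera images.
- tall_box: the taller grey slide box, loose, standing on end at any yaw, left or right: 32 mm thick, 84 wide, 112 high, about 0.22 kg. Origin: centre of the end it stands on; z up its height, y along its width. Own -x: LID face, at x = -16 mm (10 mm thin lid, a little smaller than the base, blank white label, black clasp at the top). Own +x: BASE face, at x = +16 mm, with four black rubber feet 3 mm high.
- short_box: the shorter grey slide box, loose, standing on end at any yaw, left or right: 32 mm thick, 78 wide, 94 high, about 0.22 kg. Origin: centre of the end it stands on; z up its height, y along its width. Own -x: LID face, at x = -16 mm (10 mm thin lid, a little smaller than the base, blank white label, black clasp at the top). Own +x: BASE face, at x = +16 mm, with four black rubber feet 3 mm high.
- tall_box_mid (a point): centre of the taller slide box, 56 mm above the bench while it stands, 19 mm when it lies on its feet. The box stands by itself; leaned over about 16 degrees it falls on by itself
- tall_box_lid (a point): centre of that box's lid face (16 mm from the centre, on the lid side)
- short_box_mid (a point): centre of the shorter slide box, 47 mm above the bench while it stands, 19 mm when it lies on its feet. The box stands by itself; leaned over about 20 degrees it falls on by itself
- short_box_lid (a point): centre of that box's lid face (16 mm from the centre, on the lid side)
- vial: bystander, loose: a small amber jar with a white cap, 30 mm across, 62 mm high; origin: centre of its underside
- fixture: bystander, loose: a blue disc 96 mm across and 16 mm thick with an upright steel cylinder 32 mm across, 66 mm high in all; origin: centre of its underside
- carton: bystander, loose: an upright plain cardboard carton, 36 x 60 x 90 mm high, no feet and no clasp (not a slide box); origin: centre of its underside
- puck: bystander, loose: a black control puck with an aluminium top, 72 mm across, 40 mm high; origin: centre of its underside
- objective: bystander, loose: a steel microscope objective standing on end, 36 mm across, 58 mm high; origin: centre of its underside
- tip_box: bystander, loose: a white box with a clear top, 80 x 120 x 66 mm high; origin: centre of its underside
- dish: bystander, loose: a flat glass dish, 63 mm across, 15 mm high; origin: centre of its underside
Mind the look-alikes: they are no part of the job. Leave any blue or pink look-alike of the short_box alone.

How it is judged:
By the outcome, as a careful person would: the job done as asked, in the order asked, and still so for the second after the job is handed in, with the robot touching nothing.
It also fails if it takes over 45 s, if anything falls off the work surface, if the arm or the gripper's body presses on something with over 40 N, if the wrist force passes 120 N, or if a joint passes its speed limit or range.

## Robot

A 6-joint arm with a two-finger parallel gripper is mounted at the origin on the work surface. World frame = base frame: x ahead of the robot, y to its left, z up, the work surface at z = 0. Lengths are in mm, angles in degrees, forces in N, time in s.
With the tool pointing down it reaches from about 400 to 925 mm from the base axis. Payload 12.5 kg.
Tool frame: the origin (TCP) lies midway between the tips of the shut fingers; the grasp point (between the pads) lies 19 mm behind it; z points along the fingers, y is the line along which they close (so a half turn about z gives the same grasp; the last joint's range is limited). The gripper opens to 95 mm and grips with 3 to 60 N. Pads are 20 mm wide; open, the fingers measure 119 mm over their backs; the gripper's body (75 mm by 180 mm) begins 59 mm behind the grasp point.
Start: joints at [69.752, 28.126, 89.318, -0, 62.55, -6.05], TCP at [153.277, 605.932, 214.661] pointing down, gripper open.
Joint ranges: [-177.58, 177.58], [-47.91, 125.51], [2.72, 160], [-65.01, 245.01], [3.68, 167.84], [-153.87, 153.87]. Speed limits (degrees/s): [127.2, 127.2, 159.86, 180, 180, 180].

## Interface

Orientations are given as [roll, pitch, yaw] about the fixed x, y, z axes, in that order (R = Rz(yaw) Ry(pitch) Rx(roll)).
In Python, from station import env gives the robot as it stands. The module is installed in compiled form; this text tells all that it offers.
- The arm moves only by the shell command python3 -m crank 'ROWS' [OPENING]. ROWS is JSON, a list that holds one entry, the list of rows, each a list of 6 numbers: the shift along the tool's x, y, z scaled (see below), then the turn, a rotation vector about the tool's x, y, z scaled (see below). In form: [[[tx, ty, tz, wx, wy, wz], ...]]. A call has 1 to 8 rows; each row shifts and turns the commanded pose from where the row before left it, along the tool's axes as they then stand; what a row does not reach is not made up. The controller multiplies each number of a shift by 0.025 m and each number of a turn by 5 degrees. A row lasts 1/12 s, in which the tool goes at most 41.7 mm and 7.16 degrees, less where a joint would pass 70% of its speed; a pose out of reach is approached as far as the arm can. A call with a number of a shift or a turn outside -1 to 1 is refused whole. A call with a gripper value outside its range is refused whole. OPENING is the opening, from 0 (shut) to 1 (fully open), set as the call begins (- or left out, the last holds). The fingers move at their own pace and stop on an object; the grip force is fixed at half the most. Time passes only in rows, so rows that do not move let the fingers close. It gives the time, the measured TCP pose, the force, the opening and the grip force at its end, in the units of the state.
- env.observe(): the state, without advancing time (a new reading comes with each control period).
- env.snapshot(name): name is "side" or "top" or "wrist"; returns a dict with "img" (400x640x3 uint8, red, green, blue), "camera_matrix" (3x3 intrinsics, pixels), "camera_from_world" (4x4, takes a point from world to camera coordinates); the wrist camera has in their place "T_tool_cam" (4x4, takes a point from camera to tool coordinates, whose origin is the TCP and whose axes are the flange's). Camera axes: x right, y up, looking along -z (the intrinsics and any distortion apply to the point x, -y, -z); pixel columns grow to the right and rows downward; lengths in mm; the calibration is good to about 2 mm. The wrist camera is an equidistant fisheye: a pixel r from the principal point sees the ray r / f radians off the axis. A picture is of the moment at which its call begins: read the wrist's pose just before it. There is no depth.
- env.close_job(): hands the job in; it is judged then, once.
The state is a dict: "clock": time; "joint_pos": joint angles; "joint_vel": joint speeds; "joint_efforts": joint torques, N m; "tcp_pos": TCP position; "eef_rot": TCP orientation; "contact_force": force on the tool from outside, world axes, zero at the start; "wrist_torque": the same for the moment, N m; "grip_width": finger opening in mm; "grasp_force": force on a finger pad.
Only numpy, scipy, OpenCV 4.12 (cv2) and the standard library are available. Lean on these libraries where they do the work, as an engineer would, in place of code of your own. Each camera call takes 0.05 s, during which the arm holds its last target. There are 200 camera calls.

## Working session

There is one attempt and no reset: what is moved stays moved. The work goes in short steps, Python scripts to look and compute and a shell command to move; the robot and the scene stay as the last step left them, time stands still between calls to the robot, and variables do not carry over. Pictures are saved under pics/ and viewed, at most 10 in all, crops included, and the job is handed in when it is done.

```bash
mkdir -p pics
cat > h.py <<'E'
import numpy as np, cv2
from station import env
def ray(s,u,v):
    K=s["camera_matrix"];T=np.array(s["camera_from_world"]);R=T[:3,:3];t=T[:3,3]
    d=np.linalg.inv(K)@np.array([u,v,1.]);d=np.array([d[0],-d[1],-d[2]])
    return -R.T@t,R.T@d
def onz(s,u,v,z):
    c,d=ray(s,u,v);return c+d*(z-c[2])/d[2]
def proj(s,p):
    T=np.array(s["camera_from_world"]);q=T[:3,:3]@np.array(p,float)+T[:3,3]
    r=np.array(s["camera_matrix"])@np.array([q[0],-q[1],-q[2]]);return r[:2]/r[2]
def save(n,f):
    s=env.snapshot(n);cv2.imwrite(f"pics/{f}.png",s["img"][:,:,::-1]);return s
E
python3 - <<'E'
from h import *
for n in("top","side"):
    s=save(n,n+"0");print(n,np.round(s["camera_matrix"],1).tolist(),ray(s,320,200))
    np.save(n+"0.npy",{k:np.array(v) for k,v in s.items()},allow_pickle=True)
    for (u,v) in[(0,0),(639,0),(0,399),(639,399)]:print(onz(s,u,v,0).round())
print(env.observe())
E
```

```text
top [[373.4, 0.0, 314.3], [0.0, 373.4, 205.6], [0.0, 0.0, 1.0]] (array([ 490.41103916,  -16.32234608, 1211.83056084]), array([ 0.10435554, -0.01630151, -0.99463798]))
[1313. 1055.    0.]
[ 1301. -1135.     0.]
[  0. 964.   0.]
[  -11. -1025.     0.]
side [[376.1, 0.0, 315.3], [0.0, 376.1, 200.4], [0.0, 0.0, 1.0]] (array([348.0454652 , 856.46621377, 917.22464396]), array([ 0.18632925, -0.69652624, -0.69302786]))
[ 3752. -1729.     0.]
[-1189. -2750.    -0.]
[1143.  753.    0.]
[-260.  384.    0.]
{'clock': 0.1, 'joint_pos': array([ 6.97533531e+01,  2.81575673e+01,  8.93478515e+01,  6.83962737e-04,
        6.25504252e+01, -6.05096896e+00]), 'joint_vel': array([-0.00657208, -0.01799547, -0.02190914,  0.06619674,  0.02390869,
       -0.1133454 ]), 'joint_efforts': array([ 2.53148864e-03, -6.13621259e+01, -2.58603466e+01,  6.94235321e-02,
        4.70503885e-02, -9.02346119e-05]), 'tcp_pos': array([153.17177613, 605.70164944, 214.14677098]), 'eef_rot': array([-1.79944531e+02, -6.48995575e-03,  1.65804003e+02]), 'contact_force': array([ 0.38949086,  0.06862399, -1.10360418]), 'wrist_torque': array([ 0.02204961, -0.01233132, -0.08891012]), 'grasp_force': 0.0, 'grip_width': 95.31202070735552}
```

View pics/top0.png

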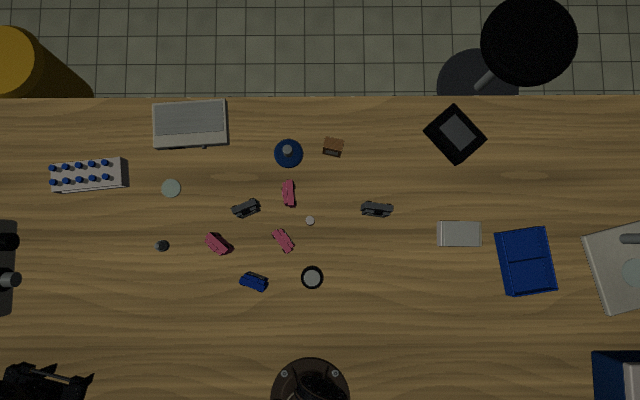

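View pics/side0.png

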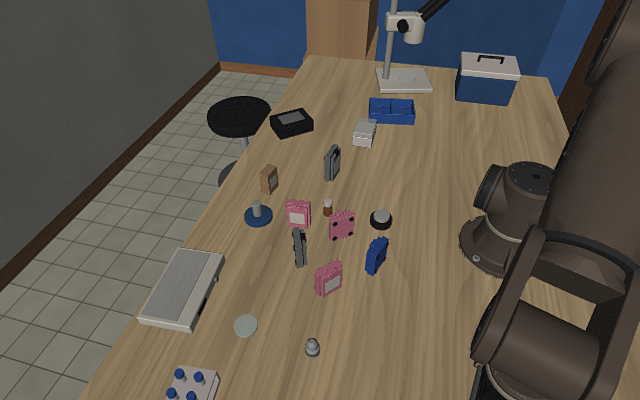

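The grey boxes are at top pixels (245,208) and (377,209), and side pixels (299,247) and (332,163). Pink and blue look-alikes stand around the left one. I'll magnify both.

Run:
```python
import numpy as np,cv2
t=cv2.imread("pics/top0.png");s=cv2.imread("pics/side0.png")
def c(i,u,v,w=40,h=30):return cv2.resize(i[v-h:v+h,u-w:u+w],(400,300),interpolation=cv2.INTER_CUBIC)
o=np.vstack([np.hstack([c(t,245,208),c(t,377,209)]),np.hstack([c(s,299,247),c(s,332,163)])])
o=np.clip(o.astype(float)*1.6,0,255).astype(np.uint8)
cv2.imwrite("pics/crop0.png",o)
```

```text
(no output)
```

View pics/crop0.png

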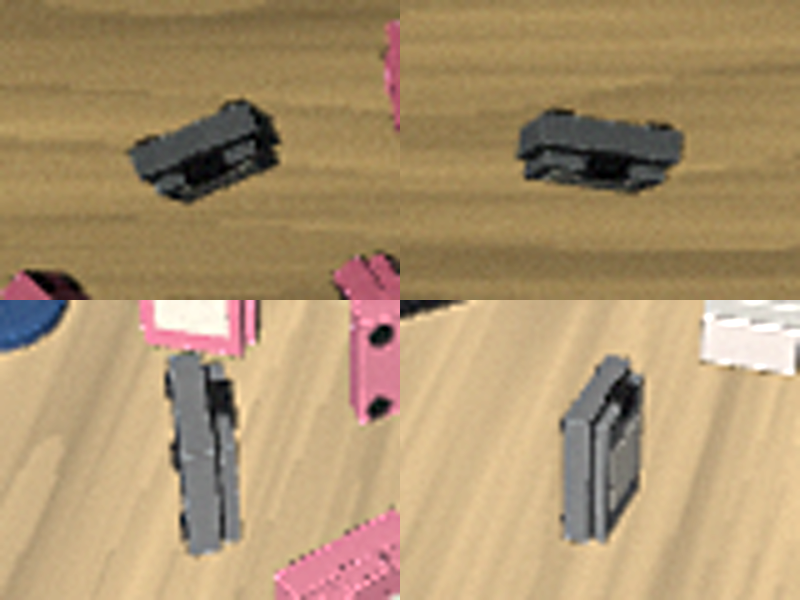

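Both boxes' lid sides (clasp and white label) face the robot (down in the top view), so each must be pushed away from the robot. In the side crop the near-end vertical edges show well. Next I compute heights, poses and yaws.

Run:
```python
from h import *
T=np.load("top0.npy",allow_pickle=True).item();S=np.load("side0.npy",allow_pickle=True).item()
C={"A":[(205+x/5,178+y/5) for x,y in((133,150),(240,101),(258,127),(148,178))],
   "B":[(337+x/5,179+y/5) for x,y in((130,118),(282,128),(275,162),(120,150))]}
E={"A":[((297,267.6),(295,248)),((302,267.3),(300.6,247.5))],"B":[((325,181),(325.4,158)),((329.6,181),(330,157))]}
for k in C:
    for b,t in E[k]:
        p=onz(S,*b,0);z=min(np.arange(60,140,.5),key=lambda z:abs(proj(S,[p[0],p[1],z])[1]-t[1]));print(k,"edge foot",p.round(),"h",z)
    for z in(94,112):
        P=np.array([onz(T,*c,z)[:2] for c in C[k]]);w=P[0]-P[1]
        print(k,z,P.round().tolist(),"width",np.linalg.norm(w).round(),np.linalg.norm(P[3]-P[2]).round(),"push yaw",np.degrees(np.arctan2(-w[0],w[1])).round(1),np.degrees(np.arctan2(-(P[3]-P[2])[0],(P[3]-P[2])[1])).round(1),"c",P.mean(0).round())
# mask-based top-face colour for cross-check
```

```text
A edge foot [588. 232.  -0.] h 92.0
A edge foot [574. 227.   0.] h 93.0
A 94 [[585.0, 231.0], [614.0, 167.0], [598.0, 156.0], [568.0, 222.0]] width 70.0 72.0 push yaw 24.6 24.8 c [591. 194.]
A 112 [[583.0, 227.0], [612.0, 164.0], [597.0, 153.0], [567.0, 218.0]] width 69.0 71.0 push yaw 24.6 24.8 c [590. 191.]
B edge foot [ 602. -168.    0.] h 107.0
B edge foot [ 586. -173.    0.] h 111.5
B 94 [[599.0, -164.0], [593.0, -255.0], [572.0, -251.0], [580.0, -158.0]] width 92.0 93.0 push yaw -4.1 -4.8 c [ 586. -207.]
B 112 [[597.0, -162.0], [591.0, -251.0], [571.0, -247.0], [578.0, -155.0]] width 90.0 92.0 push yaw -4.1 -4.8 c [ 584. -204.]
```

Box A (left) is 94 mm high, so it is the short box: base centre about (591,194), push yaw about 25°. Box B (right) is the tall one: base centre about (584,-204), push yaw about -4.5°. I'll do A first, turning the tool and part-closing the fingers.

```bash
python3 -m crank '[[[0,0,0,0,0,-0.98],[0,0,0,0,0,-0.98],[0,0,0,0,0,-0.98],[0,0,0,0,0,-0.98],[0,0,0,0,0,-0.98],[0,0,0,0,0,-0.98],[0,0,0,0,0,-0.98],[0,0,0,0,0,-0.98]]]' 0.35
python3 -m crank '[[[-0.15,-0.5,0,0,0,0],[-0.27,-0.9,0,0,0,0],[-0.27,-0.93,0,0,0,0],[-0.27,-0.93,0,0,0,0],[-0.27,-0.93,0,0,0,0],[-0.27,-0.93,0,0,0,0],[-0.27,-0.93,0,0,0,0],[-0.27,-0.93,0,0,0,0]]]'
python3 -m crank '[[[-0.27,-0.93,0,0,0,0],[-0.27,-0.93,0,0,0,0],[-0.27,-0.93,0,0,0,0],[-0.27,-0.93,0,0,0,0],[-0.27,-0.93,0,0,0,0],[-0.27,-0.93,0,0,0,0],[-0.27,-0.93,0,0,0,0],[-0.27,-0.93,0,0,0,0]]]'
python3 -m crank '[[[-0.27,-0.93,0,0,0,0],[-0.27,-0.93,0,0,0,0],[-0.27,-0.93,0,0,0,0],[-0.27,-0.93,0,0,0,0],[-0.27,-0.93,0,0,0,0],[-0.15,-0.5,0,0,0,0],[0,-0.1,0,0,0,0],[0,0,0,0,0,0]]]'
```

```text
clock: 0.77
tcp_pos: [153.2, 605.8, 214.3]
eef_rot: [-180.0, -0.0, -154.8]
contact_force: [-0.2, 0.5, 1.0]
grip_width: 47.4
grasp_force: 0.0
clock: 1.43
tcp_pos: [274.1, 467.5, 214.5]
eef_rot: [-180.0, -0.0, -155.2]
contact_force: [-0.4, -0.6, 0.4]
grip_width: 33.5
grasp_force: 0.0
clock: 2.1
tcp_pos: [401.4, 321.8, 214.5]
eef_rot: [-180.0, -0.0, -155.2]
contact_force: [0.5, 0.4, 0.2]
grip_width: 32.8
grasp_force: 0.0
clock: 2.77
tcp_pos: [490.1, 219.8, 214.4]
eef_rot: [180.0, -0.0, -155.2]
contact_force: [0.1, 0.6, 0.3]
grip_width: 33.4
grasp_force: 0.0
```

```bash
python3 -m crank '[[[-0.26,-0.89,0,0,0,0],[-0.26,-0.89,0,0,0,0],[-0.26,-0.89,0,0,0,0],[0,0,0.5,0,0,0],[0,0,0.8,0,0,0],[0,0,0.8,0,0,0],[0,0,0.8,0,0,0],[0,0,0,0,0,0]]]'
python3 - <<'E'
from h import *
s=save("side","s1");w=save("top","t1");i=s["img"][180:300,240:400,::-1];j=w["img"][160:280,180:340,::-1]
o=np.hstack([cv2.resize(x,(400,300),interpolation=cv2.INTER_CUBIC) for x in(i,j)]);cv2.imwrite("pics/c1.png",np.clip(o*1.5,0,255).astype(np.uint8))
E
```

```text
clock: 3.43
tcp_pos: [533.8, 169.0, 139.1]
eef_rot: [179.9, -0.3, -155.0]
contact_force: [0.1, -0.0, -0.7]
grip_width: 33.5
grasp_force: 0.0
```

View pics/c1.png

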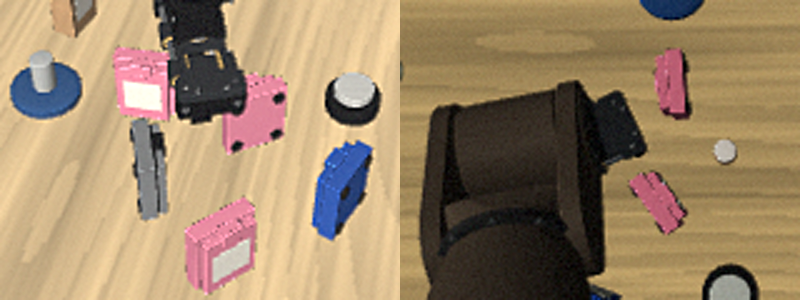

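Side view: the fingers hang behind and above the short box, with pinks clear. Now I lower and then push slowly.

```bash
python3 -m crank '[[[0,0,0.7,0,0,0],[0,0,0.8,0,0,0],[0,0,0.8,0,0,0],[0,0,0.3,0,0,0],[0,0,0,0,0,0],[-0.3,0,0,0,0,0],[-0.3,0,0,0,0,0],[-0.2,0,0,0,0,0]]]'
python3 -m crank '[[[-0.16,0,0,0,0,0],[-0.16,0,0,0,0,0],[-0.16,0,0,0,0,0],[-0.16,0,0,0,0,0],[-0.16,0,0,0,0,0],[-0.16,0,0,0,0,0]]]'
python3 -m crank '[[[-0.16,0,0,0,0,0],[-0.16,0,0,0,0,0],[-0.16,0,0,0,0,0],[-0.16,0,0,0,0,0],[-0.16,0,0,0,0,0]]]'
python3 - <<'E'
from h import *
s=save("side","s2");i=s["img"][180:300,240:400,::-1]
cv2.imwrite("pics/c2.png",np.clip(cv2.resize(i,(560,420),interpolation=cv2.INTER_CUBIC)*1.5,0,255).astype(np.uint8))
E
```

```text
clock: 4.2
tcp_pos: [556.1, 177.4, 78.6]
eef_rot: [-180.0, 0.2, -155.0]
contact_force: [0.6, 0.4, -0.0]
grip_width: 33.2
grasp_force: 0.0
clock: 4.7
tcp_pos: [576.4, 187.0, 77.1]
eef_rot: [180.0, 0.0, -155.0]
contact_force: [-0.7, -0.0, -0.4]
grip_width: 33.4
grasp_force: 0.1
clock: 5.12
tcp_pos: [594.5, 195.5, 77.1]
eef_rot: [180.0, 0.0, -155.0]
contact_force: [-0.4, 0.7, 0.3]
grip_width: 33.0
grasp_force: 0.0
```

View pics/c2.png

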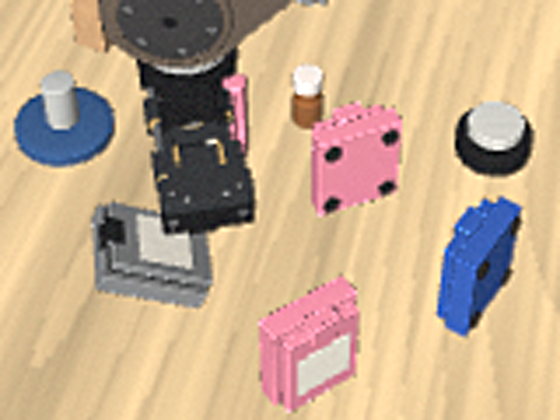

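The short box lies flat, lid and label up; neighbours untouched. Now raise, turn and go to the tall box.

```bash
python3 -m crank '[[[0,0,-0.6,0,0,0],[0,0,-0.98,0,0,0],[0,0,-0.98,0,0,0],[0,0,-0.98,0,0,0],[0,0,-0.98,0,0,0],[0,0,-0.6,0,0,0],[0,0,0,0,0,0.9],[0,0,0,0,0,1]]]'
python3 -m crank '[[[0,0,0,0,0,1],[0,0,0,0,0,1],[0,0,0,0,0,1],[0,0,0,0,0,1],[0.09,-0.5,0,0,0,0],[0.09,-0.94,0,0,0,0],[0.09,-0.94,0,0,0,0],[0.09,-0.94,0,0,0,0]]]'
python3 -m crank '[[[0.09,-0.94,0,0,0,0],[0.09,-0.94,0,0,0,0],[0.09,-0.94,0,0,0,0],[0.09,-0.94,0,0,0,0],[0.09,-0.94,0,0,0,0],[0.09,-0.94,0,0,0,0],[0.09,-0.94,0,0,0,0],[0.09,-0.94,0,0,0,0]]]'
python3 -m crank '[[[0.1,-0.94,0,0,0,0],[0.1,-0.94,0,0,0,0],[0.1,-0.94,0,0,0,0],[0.1,-0.94,0,0,0,0],[0.1,-0.8,0,0,0,0],[0.1,-0.3,0,0,0,0],[0,0,0,0,0,0]]]'
```

```text
clock: 5.83
tcp_pos: [594.5, 195.4, 206.5]
eef_rot: [-180.0, 0.1, -164.7]
contact_force: [-0.7, 0.0, 0.0]
grip_width: 33.1
grasp_force: 0.0
clock: 6.5
tcp_pos: [578.0, 111.8, 205.0]
eef_rot: [-180.0, -0.0, 175.7]
contact_force: [0.5, 0.0, -0.2]
grip_width: 33.2
grasp_force: 0.0
clock: 7.17
tcp_pos: [545.1, -74.4, 205.2]
eef_rot: [-180.0, 0.0, 175.7]
contact_force: [-0.1, -0.3, 0.2]
grip_width: 33.0
grasp_force: 0.0
clock: 7.75
tcp_pos: [520.5, -194.2, 205.0]
eef_rot: [180.0, -0.0, 175.5]
contact_force: [1.1, 0.8, -0.7]
grip_width: 33.1
grasp_force: 0.0
```

```bash
python3 -m crank '[[[0,-0.24,0.5,0,0,0],[0,0,0.9,0,0,0],[0,0,0.9,0,0,0],[0,0,0.9,0,0,0],[0,0,0.9,0,0,0],[0,0,0.4,0,0,0],[0,0,0,0,0,0],[-0.3,0,0,0,0,0]]]'
python3 -m crank '[[[-0.3,0,0,0,0,0],[-0.2,0,0,0,0,0],[-0.16,0,0,0,0,0],[-0.16,0,0,0,0,0],[-0.16,0,0,0,0,0],[-0.16,0,0,0,0,0],[-0.16,0,0,0,0,0]]]'
python3 -m crank '[[[-0.16,0,0,0,0,0],[-0.16,0,0,0,0,0],[-0.16,0,0,0,0,0],[-0.16,0,0,0,0,0],[-0.16,0,0,0,0,0],[-0.16,0,0,0,0,0]]]'
python3 - <<'E'
from h import *
s=save("side","s3");i=s["img"][90:240,220:420,::-1]
cv2.imwrite("pics/c3.png",np.clip(cv2.resize(i,(640,480),interpolation=cv2.INTER_CUBIC)*1.5,0,255).astype(np.uint8))
E
```

```text
clock: 8.42
tcp_pos: [528.1, -198.6, 93.0]
eef_rot: [180.0, -0.1, 175.5]
contact_force: [1.1, 0.3, 0.5]
grip_width: 33.0
grasp_force: 0.0
clock: 9.0
tcp_pos: [561.3, -201.9, 92.7]
eef_rot: [180.0, 0.0, 175.5]
contact_force: [0.3, -0.1, -0.5]
grip_width: 32.9
grasp_force: 0.1
clock: 9.5
tcp_pos: [585.3, -203.7, 92.6]
eef_rot: [180.0, 0.0, 175.5]
contact_force: [-0.2, 0.4, -1.0]
grip_width: 33.6
grasp_force: 0.0
```

View pics/c3.png

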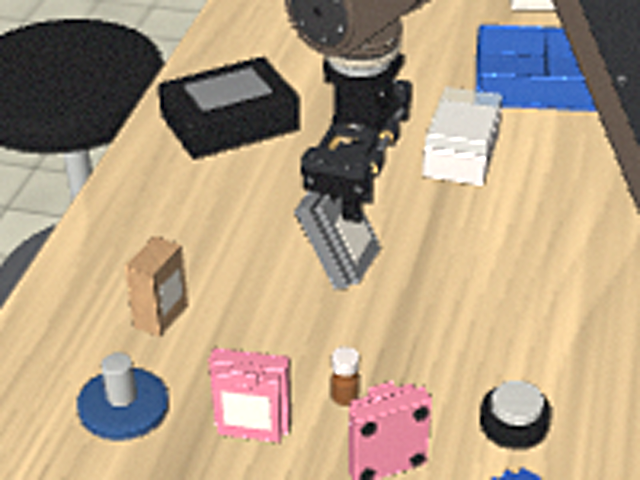

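The tall box is mid-fall, tilted about 35°, away from the fingers. I let it land, raise, retreat clear and check both views.

```bash
python3 -m crank '[[[0,0,0,0,0,0],[0,0,0,0,0,0],[0,0,0,0,0,0],[0,0,0,0,0,0],[0,0,-0.5,0,0,0],[0,0,-0.9,0,0,0],[0,0,-0.9,0,0,0],[0,0,-0.9,0,0,0]]]'
python3 -m crank '[[[0,0,-0.9,0,0,0],[0.5,0,-0.4,0,0,0],[0.9,0,0,0,0,0],[0.9,0,0,0,0,0],[0.9,0,0,0,0,0],[0.9,0,0,0,0,0],[0.4,0,0,0,0,0],[0,0,0,0,0,0]]]'
python3 - <<'E'
from h import *
s=save("side","s4");w=save("top","t4");i=s["img"][90:290,220:420,::-1];j=w["img"][120:300,220:420,::-1]
o=np.hstack([cv2.resize(x,(400,400),interpolation=cv2.INTER_CUBIC) for x in(i,j)]);cv2.imwrite("pics/c4.png",np.clip(o*1.5,0,255).astype(np.uint8))
E
```

```text
clock: 10.22
tcp_pos: [584.6, -203.7, 173.5]
eef_rot: [180.0, -0.0, 175.5]
contact_force: [0.4, 0.5, -0.4]
grip_width: 33.2
grasp_force: 0.0
clock: 10.88
tcp_pos: [471.4, -194.7, 205.6]
eef_rot: [180.0, -0.0, 175.5]
contact_force: [-0.2, -0.4, 0.0]
grip_width: 33.5
grasp_force: 0.0
```

View pics/c4.png

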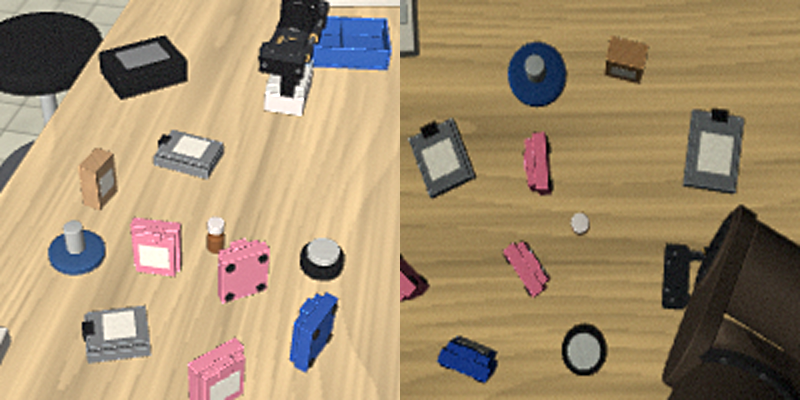

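Both grey boxes lie flat with labels up, everything else stands as before, and the arm is clear.

```bash
python3 -c "
from station import env
print(env.close_job())"
```

```text
the job is handed in; nothing more can be done
None
```

Both grey slide boxes were tipped with a gentle fingertip push and lie flat on their feet, lids up; the final pictures show nothing else on the bench disturbed, and the job was handed in about 11 s into the 45 s limit.

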